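Clear the inspection plate and present a bearing in tongs

TASK

Get a bearing ready for inspection: take the scraper block and wipe all three steel chips off the black plate onto the bench, then set the scraper down upright on the bench, clear of the plate. Next grip the tongs, close them on the bearing standing on its post, and hold it still over the middle of the plate, a good 10 to 15 cm above it; finish there, still holding the bearing in the tongs. Touch neither the chips nor the bearing with the gripper's fingers, keep the tongs off the chips, and leave the jar, tape roll and carton alone.

Things in the scene. Friction and masses are not known exactly. Their poses are not given: they have to be found in the camera images.
- plate_top (a point): Centre of the top face of the flat black inspection plate, fixed to the bench: 120 mm along its x, 140 mm along its y, 12 mm thick (the top is 12 mm above the bench), edges open on all sides.
- chip0_center (a point): Centre of a loose steel chip, 14 x 11 x 8 mm (8 mm high), 10 g, lying on the plate at the start, its centre within 45 mm of the plate's centre along each of the plate's axes. The three chips are alike.
- chip1_center (a point): Centre of a loose steel chip, 14 x 11 x 8 mm (8 mm high), 10 g, lying on the plate at the start, its centre within 45 mm of the plate's centre along each of the plate's axes. The three chips are alike.
- chip2_center (a point): Centre of a loose steel chip, 14 x 11 x 8 mm (8 mm high), 10 g, lying on the plate at the start, its centre within 45 mm of the plate's centre along each of the plate's axes. The three chips are alike.
- scraper_center (a point): Centre of the loose scraper block, 25 mm above its underside, about 0.15 kg, standing on the bench. Grey foot 110 mm along x, 34 mm along y, 14 mm high; on it a wooden handle 90 mm along x, 26 mm along y, up to 50 mm above the underside: grip it across y. It wipes with the long sides of its foot.
- tongs_grip (a point): Middle of the grip pads of the loose steel tongs (0.11 kg, balanced near here), midway between the arms, half-way up. They lie flat; x points from hinge (115 mm behind) to jaws (100 mm ahead), z up. Each arm has a black grip pad 50 mm long, 24 mm high, 50 mm over both outsides when open: pinch them across y from above. A spring opens the arms: 8 N at the pads to start closing, 11 N shut on the bearing.
- tongs_jaws (a point): Middle between the jaws of the tongs, 100 mm ahead of the grip point, same height. Jaws: steel plates 40 mm long in x, 24 mm high, 62 mm apart inside when open, parallel when 30 mm apart. Outside width over the grip pads against jaw gap: 50 mm - 62 mm, 44 mm - 51 mm, 33 mm - 30 mm (shut on the bearing).
- tong_left (a joint): Closing angle of the left tong arm, rad: 0 open, about 0.075 shut on the bearing, 0.145 empty and fully shut. The right arm mirrors it.
- bearing_center (a point): Centre of the loose steel bearing, a disc of 30 mm diameter and 16 mm height, axis upright, about 50 g. It rests loose on the flat top of an upright aluminium post of 22 mm diameter whose top is 40 mm above the bench (foot flange 60 mm in diameter, 6 mm high). Take it with the jaws half-way up its rim.
- rest: Fixed dark tong rest; origin on the bench near the tongs' hinge, x along the tongs. Two cross bars, 12 and 175 mm along x, hold the tongs' underside 18 mm above the bench; beside and below the grip pads there is only a base strip 30 mm wide, 5 mm high.
- post: The fixed aluminium post under the bearing; origin at the centre of its foot on the bench. It stands at the far left or the far right of the bench.
- jar: Bystander: a loose clear jar, 60 mm in diameter, 85 mm high, origin at the centre of its underside; on the opposite side from the post.
- tape: Bystander: a loose roll of tape lying flat, 80 mm in diameter, 45 mm high, beyond the plate; origin at the centre of its underside.
- carton: Bystander: a small closed cardboard carton, loose, 50 mm in x, 80 mm in y, 50 mm high, beyond the plate; origin at the centre of its underside.
There are look-alikes about, which are no part of the job. Leave any green or turquoise look-alike of the part that bears scraper_center alone.

How it is judged:
On the way, in this order (a step that is already met when the one before it is completed fails the run):
1. The scraper is held in the gripper with at least one chip still on the plate (contact force between the fingers and scraper above 1 N and distance of scraper_center from where it was at the start of the episode above 0.03 m and not (((x of chip0_center in the frame of plate_top above 0.061 m or x of chip0_center in the frame of plate_top below -0.061 m or y of chip0_center in the frame of plate_top above 0.071 m or y of chip0_center in the frame of plate_top below -0.071 m) and height (world z) of chip0_center below 0.014 m) and ((x of chip1_center in the frame of plate_top above 0.061 m or x of chip1_center in the frame of plate_top below -0.061 m or y of chip1_center in the frame of plate_top above 0.071 m or y of chip1_center in the frame of plate_top below -0.071 m) and height (world z) of chip1_center below 0.014 m) and ((x of chip2_center in the frame of plate_top above 0.061 m or x of chip2_center in the frame of plate_top below -0.061 m or y of chip2_center in the frame of plate_top above 0.071 m or y of chip2_center in the frame of plate_top below -0.071 m) and height (world z) of chip2_center below 0.014 m))), for 0.1 s.
2. All three chips are off the plate while the scraper is held ((x of chip0_center in the frame of plate_top above 0.061 m or x of chip0_center in the frame of plate_top below -0.061 m or y of chip0_center in the frame of plate_top above 0.071 m or y of chip0_center in the frame of plate_top below -0.071 m) and height (world z) of each of chip0_center, chip1_center, chip2_center below 0.014 m and (x of chip1_center in the frame of plate_top above 0.061 m or x of chip1_center in the frame of plate_top below -0.061 m or y of chip1_center in the frame of plate_top above 0.071 m or y of chip1_center in the frame of plate_top below -0.071 m) and (x of chip2_center in the frame of plate_top above 0.061 m or x of chip2_center in the frame of plate_top below -0.061 m or y of chip2_center in the frame of plate_top above 0.071 m or y of chip2_center in the frame of plate_top below -0.071 m) and contact force between the fingers and scraper above 1 N), for 0.1 s.
3. The scraper stands on the bench clear of the plate, let go (height (world z) of scraper_center below 0.03 m and angle between scraper_center's own z axis and vertical below 0.2 rad and (x of scraper_center in the frame of plate_top above 0.078 m or x of scraper_center in the frame of plate_top below -0.078 m or y of scraper_center in the frame of plate_top above 0.088 m or y of scraper_center in the frame of plate_top below -0.088 m) and contact force between the fingers and scraper below 0.1 N and linear speed of scraper below 0.03 m/s and contact force between scraper and plate below 0.05 N), for 0.2 s.
4. The tongs are lifted in the gripper (contact force between the fingers and tongs above 1 N and height (world z) of tongs_grip above 0.04 m and contact force between tongs and bearing below 0.1 N), for 0.1 s.
5. The bearing is lifted off its post between the tongs' jaws (contact force between the fingers and tongs above 1 N and contact force between tongs and bearing above 1 N and contact force between the fingers and bearing below 0.1 N and distance between bearing_center and tongs_jaws below 0.022 m and height (world z) of bearing_center above 0.06 m), for 0.2 s.
At the end, for the whole second after the job is handed in: Bearing between the gripped tongs' jaws (within 22 mm of their middle, over 1 N), free of the fingers, at rest within 40 mm (level) of the plate's centre, 80 to 200 mm above its top. All chips lie off the plate; the scraper stands upright on the bench beside it, let go (all of step 3 and contact force between the fingers and tongs above 1 N and contact force between tongs and bearing above 1 N and contact force between the fingers and bearing below 0.1 N and distance between bearing_center and tongs_jaws below 0.022 m and z of bearing_center in the frame of plate_top between 0.08 and 0.2 m and horizontal distance between bearing_center and plate_top below 0.04 m and linear speed of bearing below 0.03 m/s and (x of chip0_center in the frame of plate_top above 0.061 m or x of chip0_center in the frame of plate_top below -0.061 m or y of chip0_center in the frame of plate_top above 0.071 m or y of chip0_center in the frame of plate_top below -0.071 m) and height (world z) of each of chip0_center, chip1_center, chip2_center below 0.014 m and (x of chip1_center in the frame of plate_top above 0.061 m or x of chip1_center in the frame of plate_top below -0.061 m or y of chip1_center in the frame of plate_top above 0.071 m or y of chip1_center in the frame of plate_top below -0.071 m) and (x of chip2_center in the frame of plate_top above 0.061 m or x of chip2_center in the frame of plate_top below -0.061 m or y of chip2_center in the frame of plate_top above 0.071 m or y of chip2_center in the frame of plate_top below -0.071 m)); the arm keeps its last pose, push and grip.
It fails at once if A chip is touched by the gripper's fingers (contact force between the fingers and chip0 above 0.3 N or contact force between the fingers and chip1 above 0.3 N or contact force between the fingers and chip2 above 0.3 N).
It fails at once if A chip is touched by the tongs (contact force between tongs and chip0 above 0.3 N or contact force between tongs and chip1 above 0.3 N or contact force between tongs and chip2 above 0.3 N).
It fails at once if The bearing is touched by the gripper's fingers (contact force between the fingers and bearing above 0.3 N).
It fails at once if The jar, tape roll or carton is disturbed (moved over 20 mm) (distance of any of jar, tape, carton from where it was at the start of the episode above 0.02 m).
It also fails if it takes over 61 s, if anything falls off the work surface, if the arm or the gripper's body presses on something with over 40 N, if the wrist force passes 120 N, or if a joint passes its speed limit or range.

ROBOT

A 6-joint arm with a two-finger parallel gripper is mounted at the origin on the work surface. World frame = base frame: x ahead of the robot, y to its left, z up, the work surface at z = 0. Lengths are in m, angles in rad, forces in N, time in s.
With the tool pointing down it reaches from about 0.35 to 0.975 m from the base axis. Payload 4.9 kg.
Tool frame: the origin (TCP) lies between the finger pads; the fingertips stand 25 mm ahead of it and the grasp point (between the pads) lies 6 mm ahead of it; z points along the fingers, y is the line along which they close (so a half turn about z gives the same grasp; the last joint's range is limited). The gripper opens to 85 mm and grips with 20 to 120 N. Pads are 22 mm wide; open, the fingers measure 114 mm over their backs; the gripper's body (76 mm by 85 mm) begins 54 mm behind the grasp point. The pads swing forward as they close: fully open they stand 13 mm farther back than shut.
Start: joints at [-1.405, 0.053, 1.613, -0, 1.476, -0.119], TCP at [0.176, -0.6, 0.256] pointing down, gripper open.
Joint ranges: [-3.01, 3.01], [-1.01, 2.22], [0.06, 2.58], [-1.02, 4.17], [0.09, 2.62], [-3.14, 3.14]. Speed limits (rad/s): [2.57, 2.57, 3.14, 3.14, 3.14, 3.14].

INTERFACE

Orientations are given as a unit quaternion [w, x, y, z].
In Python, from plant import manip gives the robot as it stands.
- The arm moves only by the shell command python3 -m inch 'ROWS'. ROWS is JSON, a list of rows, each a list of 3 entries, a list of its own where there are three numbers: the shift along the tool's x, y, z in m, then the turn, a rotation vector about the tool's x, y, z in rad, then the opening, from 0 (shut) to 1 (fully open). A call has 1 to 8 rows; each row shifts and turns the commanded pose from where the row before left it, along the tool's axes as they then stand; what a row does not reach is not made up. A row lasts 1/10 s, in which the tool goes at most 50 mm and 8.59 degrees, less where a joint would pass 70% of its speed; a pose out of reach is approached as far as the arm can. A call with a gripper value outside its range is refused whole. The fingers move at their own pace and stop on an object; the grip force is fixed at half the most. Time passes only in rows, so rows that do not move let the fingers close. It gives the time, the measured TCP pose, the force, the opening and the grip force at its end, in the units of the state.
- manip.state(): the state, without advancing time (a new reading comes with each control period).
- manip.grab_frame(name): name is "side" or "top" or "wrist"; returns (picture, depth): 420x560x3 uint8, red, green, blue; 420x560 float32, m along the optical axis (not along the pixel's ray), 0 where there is no reading.
- manip.camera_params(name): a dict with "camera_matrix" (3x3 intrinsics, pixels), "rvec" (rotation vector, rad) and "tvec" (3), from world to camera coordinates, as OpenCV has them. Camera axes: x right, y down, z forward; pixel columns grow to the right and rows downward; lengths in m; the calibration is good to about 2 mm. A picture is of the moment at which its call begins: read the wrist's pose just before it. camera_params takes no time and is no camera call; for the wrist camera it gives the pose at the moment of the call.
- manip.job_done(): hands the job in; it is judged then, once.
Trained networks look in the newest picture that a camera, given by its name, has taken for a name from the list of things; names that differ only in an ending like _2 or _b are one class to them, and where a whole thing is asked for, a point or a joint stands for the part that bears it (a point fixed in the world has none). Each returns a list of dicts, best first, with "score" (0 to 1); they miss things now and then, are a little off and sometimes report something else, mostly with a low value. They report only what shows in the picture. A call takes as long as a camera call. They do not tell look-alikes from the thing itself.
- manip.look_for(camera, label): "point" ([x, y, z] in m, in world coordinates, good to about 4 mm: the middle of the surface that is visible of it).
The state is a dict: "time": time; "joint_pos": joint angles; "joint_vel": joint speeds; "joint_efforts": joint torques, N m; "tool_pos": TCP position; "tool_rot": TCP orientation; "contact_force": force on the tool from outside, world axes, zero at the start; "ft_torque": the same for the moment, N m; "gripper_width": opening from 0.0 (shut) to 1.0 (fully open); "grasp_force": force on a finger pad.
Only numpy, scipy, OpenCV 4.12 (cv2) and the standard library are available. Lean on these libraries where they do the work, as an engineer would, in place of code of your own. Each camera call takes 0.05 s, during which the arm holds its last target. There are 200 camera calls.

## Working session

There is one attempt and no reset: what is moved stays moved. The work goes in short steps, Python scripts to look and compute and a shell command to move; the robot and the scene stay as the last step left them, time stands still between calls to the robot, and variables do not carry over. Pictures are saved under pics/ and viewed, at most 10 in all, crops included, and the job is handed in when it is done.

```bash
mkdir -p pics; ls
cat > h.py <<'E'
from plant import manip
import numpy as np, cv2
from scipy.spatial.transform import Rotation as R
def grab(n,f=None):
    p=manip.camera_params(n); im,d=manip.grab_frame(n)
    if f: cv2.imwrite('pics/'+f,im[:,:,::-1])
    return im,d,p
def pts(d,p):
    K=p["camera_matrix"]; v,u=np.indices(d.shape)
    c=np.stack([(u-K[0][2])/K[0][0]*d,(v-K[1][2])/K[1][1]*d,d],-1)
    Rm=cv2.Rodrigues(np.array(p["rvec"],float))[0]
    w=(c-np.array(p["tvec"]).ravel())@Rm; w[d<=0]=np.nan
    return w
def proj(P,p):
    return cv2.projectPoints(np.array(P,float).reshape(-1,3),np.array(p["rvec"],float),np.array(p["tvec"],float),np.array(p["camera_matrix"],float),None)[0].reshape(-1,2)
E
python3 - <<'E'
from h import *
for n in("top","side"):
    im,d,p=grab(n,n+"0.png"); np.savez(n+"0.npz",im=im,d=d,w=pts(d,p))
    for l in["plate_top","chip0_center","scraper_center","tongs_grip","tongs_jaws","bearing_center","rest","post","jar","tape","carton"]:
        print(n,l,[(round(r["score"],2),np.round(r["point"],3).tolist(),proj(r["point"],p)[0].astype(int).tolist()) for r in manip.look_for(n,l)])
print(manip.state())
E
```

```text
pics
top plate_top [(0.98, [0.583, 0.01, 0.012], [257, 193])]
top chip0_center []
top scraper_center [(0.95, [0.489, -0.217, 0.052], [330, 222]), (0.92, [0.416, -0.477, 0.05], [416, 246]), (0.68, [0.349, -0.141, 0.047], [306, 268]), (0.56, [0.399, -0.338, 0.051], [371, 252])]
top tongs_grip []
top tongs_jaws [(0.78, [0.551, 0.203, 0.038], [194, 203])]
top bearing_center [(0.48, [0.473, 0.396, 0.056], [129, 228])]
top rest [(0.76, [0.57, 0.204, 0.001], [195, 197])]
top post [(0.47, [0.467, 0.385, 0.001], [137, 230])]
top jar [(0.6, [0.528, -0.367, 0.089], [382, 208])]
top tape [(0.62, [0.679, -0.225, 0.042], [332, 161])]
top carton [(0.96, [0.735, 0.069, 0.046], [237, 143])]
side plate_top [(0.63, [0.58, 0.023, 0.008], [254, 242])]
side chip0_center []
side scraper_center [(0.86, [0.402, -0.327, 0.029], [369, 188]), (0.76, [0.488, -0.208, 0.031], [325, 199]), (0.73, [0.346, -0.097, 0.038], [365, 231]), (0.68, [0.407, -0.462, 0.031], [380, 168]), (0.46, [0.675, -0.208, 0.029], [263, 185])]
side tongs_grip [(0.91, [0.551, 0.215, 0.029], [221, 287]), (0.67, [0.673, -0.206, 0.028], [264, 
[... 461 characters left out ...]
nt_pos': array([-1.40499752e+00,  5.26910849e-02,  1.61291796e+00, -2.38205348e-05,
        1.47600795e+00, -1.19006466e-01]), 'joint_vel': array([-0.00101005, -0.00073676,  0.00078681, -0.00083895, -0.00090962,
       -0.00066492]), 'joint_efforts': array([-8.24963990e-04, -3.93685591e+01, -3.70461166e+01, -2.88403553e-04,
        5.36802454e-04,  5.61352095e-06]), 'tool_pos': array([ 0.17559252, -0.59979691,  0.25629837]), 'tool_rot': array([-1.18866130e-05,  9.89877707e-01,  1.41922954e-01, -1.21381856e-05]), 'contact_force': array([-0.14374582,  0.64027436, -0.42268847]), 'ft_torque': array([ 0.00047497, -0.00972034, -0.03221741]), 'grasp_force': 0.0, 'gripper_width': 0.9999739520973625}
```

Run:
```python
import cv2
im=cv2.imread('pics/top0.png'); cv2.imwrite('pics/top0c.png',cv2.resize(im[110:310,90:490],None,fx=2,fy=2,interpolation=2))
```

```text
(no output)
```

View pics/top0c.png

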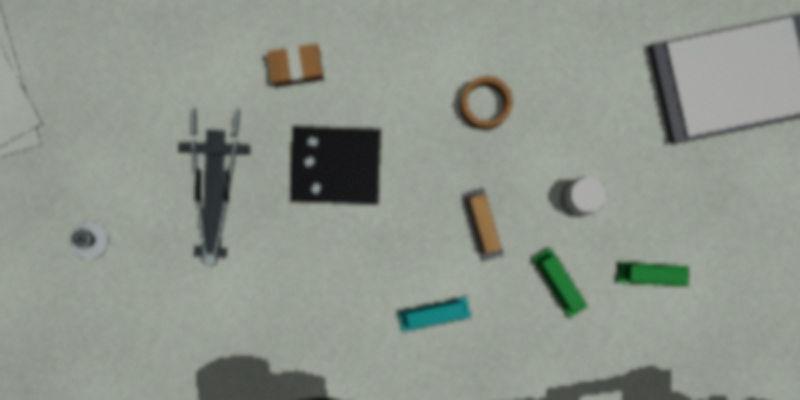

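```bash
cat >> h.py <<'E'
def rect(w,m):
    q=w[m][:,:2]; (c,s,a)=cv2.minAreaRect((q*1000).astype(np.float32))
    if s[0]<s[1]: s=s[::-1]; a+=90
    a=(a+90)%180-90
    return np.round(np.array(c)/1000,4),np.round(s,0),round(a,1)   # centre m, size mm, yaw deg of long side
def go(x,y,z,yaw=None,rv=None):
    """shift in current tool axes and turn about tool z (yaw deg = direction of tool x, mod 180)"""
    s=manip.state(); q=s["tool_rot"]; r=R.from_quat(np.r_[q[1:],q[0]]); t=s["tool_pos"]
    X=r.as_matrix()
    print("t %.2f"%s["time"],"tcp",np.round(t,4),"yaw %.1f"%np.degrees(np.arctan2(X[1,0],X[0,0])),"tilt",np.round(X[:,2],3),"w %.3f f %.1f"%(s["gripper_width"],s["grasp_force"]),"F",np.round(s["contact_force"],1),"j6 %.2f"%s["joint_pos"][5])
    d=r.inv().apply(np.array([x,y,z])-t); print("shift",np.round(d,4),"n rows %.1f"%(np.linalg.norm(d)/.05))
    if yaw is not None:
        dy=(yaw-np.degrees(np.arctan2(X[1,0],X[0,0]))+90)%180-90
        print("turn tool z %.3f rad"%-np.radians(dy))
E
python3 - <<'E'
from h import *
for n in("top","side"):
    D=np.load(n+"0.npz"); im=D["im"].astype(int); w=D["w"]; hsv=cv2.cvtColor(D["im"],cv2.COLOR_RGB2HSV)
    x,y,z=w[...,0],w[...,1],w[...,2]
    S=(abs(x-.489)<.09)&(abs(y+.217)<.07)
    print(n,"scr",rect(w,S&(z>.03)),rect(w,S&(z>.008)))
    P=(abs(x-.583)<.09)&(abs(y-.01)<.1)
    dark=im.sum(-1)<150
    print("plate",rect(w,P&dark&(z<.016)),rect(w,P&(z>.007)&(z<.03)))
    ch=P&(im.sum(-1)>250)&(abs(y-.01)<.066)&(abs(x-.583)<.055)
    k,lab,st,c=cv2.connectedComponentsWithStats(ch.astype(np.uint8))
    for i in range(1,k): print("chip",st[i,4],np.round(np.nanmean(w[lab==i],0),4))
    B=(abs(x-.47)<.05)&(abs(y-.4)<.05)
    print("bear",np.nanmedian(w[B&(z>.05)],0),rect(w,B&(z>.05)))
    T=(abs(x-.555)<.16)&(abs(y-.207)<.06)&(z>.028)&(z<.06)
    print("tongs",rect(w,T), np.nanmin(w[T],0),np.nanmax(w[T],0))
go(.489,-.217,.2,12)
E
```

```text
top scr (array([ 0.4917, -0.2216]), array([90., 27.]), 15.4) (array([ 0.4835, -0.2143]), array([170., 134.]), 8.1)
plate (array([0.5876, 0.0108]), array([133., 114.]), 89.5) (array([0.5828, 0.0099]), array([195., 179.]), -89.6)
chip 17 [0.6232 0.0449 0.0165]
chip 17 [0.5916 0.0503 0.0179]
chip 17 [0.5494 0.0395 0.0172]
chip 1 [0.5283 0.0738 0.0011]
bear [0.47158938 0.39393043 0.05542896] (array([0.471 , 0.3958]), array([29., 28.]), 80.8)
tongs (array([0.55  , 0.2012]), array([243.,  72.]), -3.8) [0.42834836 0.15739949 0.02819659] [0.67338377 0.22948873 0.04925257]
side scr (array([ 0.493 , -0.2179]), array([90., 30.]), 16.0) (array([ 0.4923, -0.2164]), array([109.,  36.]), 14.2)
plate (array([0.5867, 0.0131]), array([142., 121.]), 88.1) (array([0.5867, 0.0117]), array([145., 122.]), 88.2)
chip 24 [0.625  0.0437 0.0162]
chip 21 [0.5937 0.0478 0.016 ]
chip 26 [0.5516 0.0377 0.0161]
chip 2 [ 0.5286 -0.0107 -0.0027]
chip 1 [0.5891 0.0577 0.0144]
chip 2 [ 0.5284  0.0062 -0.0035]
chip 1 [5.281e-01 2.300e-02 3.000e-04]
chip 17 [ 0.5294  0.0553 -0.0011]
bear [0.47147984 0.39849536 0.05382393] (array([0.472 , 0.3978]), array([32., 29.]), -55.2)
tongs (array([0.5511, 0.201 ]), array([245.,  74.]), -1.9) [0.4288637  0.1598275  0.02800385] [0.67464231 0.23434915 0.04273596]
t 1.20 tcp [ 0.1756 -0.5998  0.2563] yaw 16.3 tilt [-0.  0. -1.] w 1.000 f 0.0 F [-0.1  0.6 -0.4] j6 -0.12
shift [ 0.4083 -0.2793  0.0563] n rows 10.0
turn tool z 0.075 rad
```

Candidates for the scraper (top image): orange block (332,222), greens (371,252) and (416,246), turquoise (306,268), with the brown carton and tape also present. I choose the orange one with the grey foot; going above it for a close check.

```bash
python3 -m inch '[[[0.041,-0.028,0.003],[0,0,0],1],[[0.041,-0.028,0.003],[0,0,0],1],[[0.041,-0.028,0.003],[0,0,0],1],[[0.041,-0.028,0.003],[0,0,0],1],[[0.041,-0.028,0.003],[0,0,0],1],[[0.041,-0.028,0.003],[0,0,0],1],[[0.041,-0.028,0.003],[0,0,0],1],[[0.041,-0.028,0.003],[0,0,0],1]]' && python3 -m inch '[[[0.041,-0.028,0.004],[0,0,0],1],[[0.041,-0.028,0.004],[0,0,0],1],[[0,0,0],[0,0,0],1],[[0,0,0],[0,0,0],1]]'
python3 - <<'E'
from h import *
im,d,p=grab("wrist","w1.png"); w=pts(d,p); x,y,z=w[...,0],w[...,1],w[...,2]
S=(abs(x-.492)<.08)&(abs(y+.219)<.06)
print(rect(w,S&(z>.035)&(z<.06)),rect(w,S&(z>.007)&(z<.06)))
go(.4925,-.219,.044,15.5)
E
```

```text
time: 2.0
tool_pos: [0.4284, -0.291, 0.2325]
tool_rot: [0.0, 0.99, 0.142, 0.0]
contact_force: [1.3, 0.3, 0.3]
gripper_width: 0.998
grasp_force: 0.0
time: 2.4
tool_pos: [0.4908, -0.2149, 0.2242]
tool_rot: [0.0, 0.99, 0.143, -0.0]
contact_force: [0.2, -0.4, -0.6]
gripper_width: 0.994
grasp_force: 0.0
(array([ 0.4923, -0.2225]), array([90., 26.]), 16.2) (array([ 0.4924, -0.2224]), array([110.,  34.]), 16.0)
t 2.45 tcp [ 0.4904 -0.2159  0.2243] yaw 16.4 tilt [-0. -0. -1.] w 1.003 f 0.0 F [-0.4 -0.4 -0.1] j6 0.73
shift [0.0012 0.0035 0.1803] n rows 3.6
turn tool z 0.015 rad
```

View pics/w1.png

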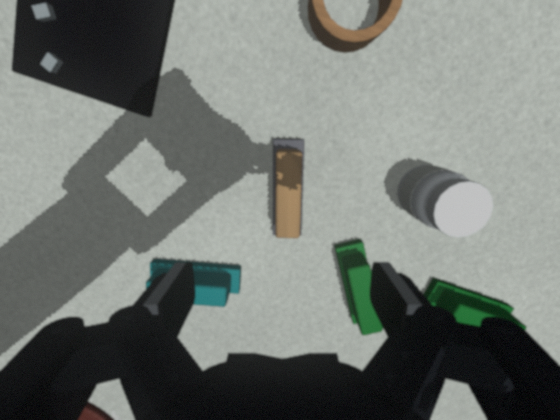

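The wrist picture shows the wooden handle on a grey foot at (288,188); turquoise at (197,280), greens at (360,285), (470,305): choice confirmed.

```bash
python3 -m inch '[[[0,0.007,0.042],[0,0,0],1],[[0,0,0.045],[0,0,0],1],[[0,0,0.045],[0,0,0],0.7],[[0,0,0.03],[0,0,0],0.6],[[0,0,0.02],[0,0,0],0.6],[[0,0,0],[0,0,0],0.6],[[0,0,0],[0,0,0],0.1],[[0,0,0],[0,0,0],0]]' && python3 -m inch '[[[0,0,0],[0,0,0],0],[[0,0,0],[0,0,0],0],[[0,0,0],[0,0,0],0],[[0,0,-0.02],[0,0,0],0],[[0,0,-0.03],[0,0,0],0]]'
python3 - <<'E'
from h import *
go(.587,-.0,.07,0)
E
```

```text
time: 3.25
tool_pos: [0.4933, -0.2241, 0.0446]
tool_rot: [0.001, 0.99, 0.141, 0.001]
contact_force: [1.9, -1.6, -0.3]
gripper_width: 0.296
grasp_force: 58.9
time: 3.75
tool_pos: [0.4906, -0.2213, 0.0906]
tool_rot: [-0.002, 0.99, 0.142, -0.002]
contact_force: [0.4, 0.4, -2.1]
gripper_width: 0.291
grasp_force: 59.0
t 3.75 tcp [ 0.4906 -0.2213  0.0906] yaw 16.3 tilt [-0.004  0.003 -1.   ] w 0.291 f 59.0 F [ 0.4  0.4 -2.1] j6 0.72
shift [ 0.1548 -0.1852  0.0208] n rows 4.8
turn tool z 0.285 rad
```

```bash
python3 -m inch '[[[0.025,-0.0285,-0.002],[0,0,0],0],[[0.025,-0.0285,-0.002],[0,0,0],0],[[0.025,-0.0285,-0.002],[0,0,0],0],[[0.025,-0.0285,-0.002],[0,0,0],0],[[0.025,-0.0285,-0.002],[0,0,0],0],[[0.025,-0.0285,0],[0,0,0.142],0],[[0,0,0],[0,0,0.142],0],[[0,0,0],[0,0,0],0]]' && python3 -m inch '[[[0,0,0],[0,0,0],0],[[0,0,0],[0,0,0],0]]'
python3 - <<'E'
from h import *
im,d,p=grab("side","s2.png"); w=pts(d,p); x,y,z=w[...,0],w[...,1],w[...,2]
P=(abs(x-.586)<.05)&(abs(y-.012)<.066)&(z>.013)&(z<.022)&(im.astype(int).sum(-1)>250)
k,lab,st,c=cv2.connectedComponentsWithStats(P.astype(np.uint8))
for i in range(1,k): print("chip",st[i,4],np.round(np.nanmean(w[lab==i],0),4))
go(.587,-.015,.056,0)
cv2.imwrite('pics/s2c.png',cv2.resize(im[120:320,100:400,::-1],None,fx=2,fy=2,interpolation=2))
E
```

```text
time: 4.55
tool_pos: [0.5883, -0.015, 0.102]
tool_rot: [-0.0, 1.0, 0.002, -0.0]
contact_force: [-0.0, -0.3, -1.1]
gripper_width: 0.298
grasp_force: 59.3
time: 4.75
tool_pos: [0.5879, -0.0169, 0.1021]
tool_rot: [-0.0, 1.0, 0.001, -0.0]
contact_force: [0.3, -0.2, -1.2]
gripper_width: 0.294
grasp_force: 59.3
chip 6 [0.5868 0.0569 0.0162]
chip 7 [0.5484 0.0449 0.0175]
t 4.80 tcp [ 0.588  -0.017   0.1022] yaw 0.1 tilt [-0.  0. -1.] w 0.296 f 59.3 F [-0.2  0.6 -1.4] j6 1.41
shift [-0.001  -0.002   0.0462] n rows 0.9
turn tool z 0.001 rad
```

View pics/s2c.png

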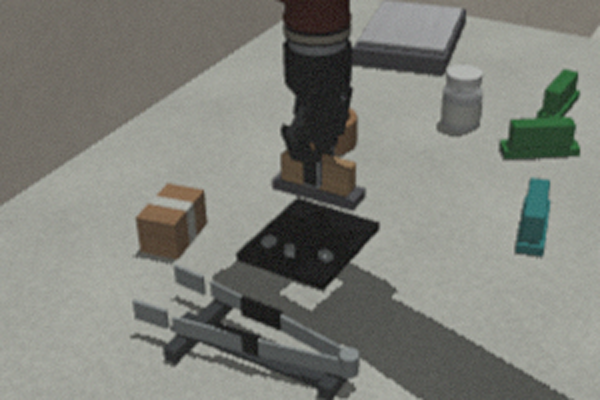

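Scraper held level above the plate at crop (318,185); chips at (268,240), (290,250), (325,255) on the near side. Lowering and wiping towards +y.

```bash
python3 -m inch '[[[0,0,0.03],[0,0,0],0],[[0,0,0.012],[0,0,0],0],[[0,0,0.004],[0,0,0],0],[[0,0,0],[0,0,0],0],[[0,0,0],[0,0,0],0]]' && python3 -m inch '[[[0,-0.012,0],[0,0,0],0],[[0,-0.012,0],[0,0,0],0],[[0,-0.012,0],[0,0,0],0],[[0,-0.012,0],[0,0,0],0],[[0,-0.012,0],[0,0,0],0],[[0,-0.012,0],[0,0,0],0],[[0,-0.012,0],[0,0,0],0],[[0,-0.013,0],[0,0,0],0]]' && python3 -m inch '[[[0,0,0],[0,0,0],0],[[0,0,0],[0,0,0],0],[[0,0,0],[0,0,0],0]]'
python3 - <<'E'
from h import *
im,d,p=grab("side","s3.png"); w=pts(d,p); x,y,z=w[...,0],w[...,1],w[...,2]
go(.587,-.12,.1,0)
cv2.imwrite('pics/s3c.png',cv2.resize(im[180:320,150:350,::-1],None,fx=3,fy=3,interpolation=2))
E
```

```text
time: 5.3
tool_pos: [0.5883, -0.0167, 0.0564]
tool_rot: [0.0, 1.0, 0.0, 0.0]
contact_force: [-0.3, 0.7, -0.7]
gripper_width: 0.294
grasp_force: 59.6
time: 6.1
tool_pos: [0.5894, 0.0812, 0.0581]
tool_rot: [0.001, 1.0, 0.0, 0.001]
contact_force: [-4.0, -3.3, 9.6]
gripper_width: 0.295
grasp_force: 60.8
time: 6.4
tool_pos: [0.5891, 0.0813, 0.0582]
tool_rot: [0.0, 1.0, 0.001, 0.001]
contact_force: [-2.9, -1.7, 8.3]
gripper_width: 0.294
grasp_force: 60.6
t 6.45 tcp [0.5891 0.0812 0.0582] yaw 0.1 tilt [ 0.002 -0.    -1.   ] w 0.297 f 60.6 F [-2.8 -2.4  7.4] j6 1.58
shift [-0.0022  0.2012 -0.0418] n rows 4.1
turn tool z 0.001 rad
```

View pics/s3c.png

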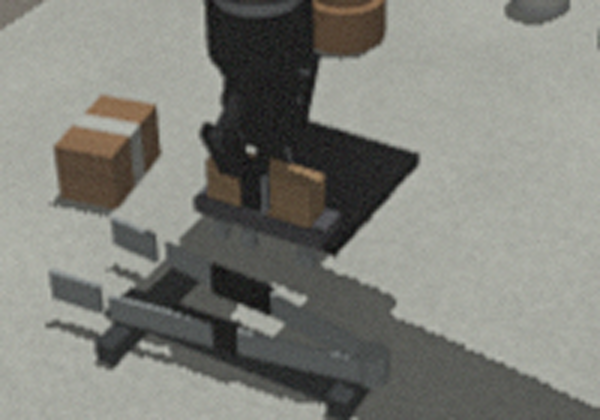

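The picture shows the chips at crop (222,230), (252,238), (305,255) by the front of the foot, but an 8 N upward force hints at one jammed below the foot on the plate's edge; a bit further and up.

```bash
python3 -m inch '[[[0,-0.005,0],[0,0,0],0],[[0,-0.005,0],[0,0,0],0],[[0,0,0],[0,0,0],0]]' && python3 -m inch '[[[0,0,-0.03],[0,0,0],0],[[0,0.045,-0.015],[0,0,0],0],[[0,0.05,0],[0,0,0],0],[[0,0.04,0],[0,0,0],0],[[0,0,0],[0,0,0],0],[[0,0,0],[0,0,0],0]]'
python3 - <<'E'
from h import *
im,d,p=grab("side","s4.png"); w=pts(d,p); x,y,z=w[...,0],w[...,1],w[...,2]
go(.587,-.12,.045,0)
P=(abs(x-.587)<.08)&(y>.025)&(y<.13)
for nm,m in(("on/edge",P&(z>.014)&(z<.035)),("low",P&(z>.0045)&(z<.013)&(y>.084))):
    k,lab,st,c=cv2.connectedComponentsWithStats(m.astype(np.uint8))
    for i in range(1,k): 
        if st[i,4]>3: print(nm,st[i,4],np.round(np.nanmean(w[lab==i],0),4),np.round(np.nanmax(w[lab==i],0),4))
cv2.imwrite('pics/s4c.png',cv2.resize(im[180:320,150:350,::-1],None,fx=4,fy=4,interpolation=2))
E
```

```text
time: 6.75
tool_pos: [0.5898, 0.0926, 0.0587]
tool_rot: [-0.001, 1.0, 0.0, 0.002]
contact_force: [-0.6, 2.4, 7.8]
gripper_width: 0.294
grasp_force: 60.8
time: 7.35
tool_pos: [0.5881, -0.0444, 0.1009]
tool_rot: [-0.001, 1.0, -0.001, -0.0]
contact_force: [0.2, -0.2, -2.3]
gripper_width: 0.291
grasp_force: 59.6
t 7.40 tcp [ 0.5881 -0.0436  0.1008] yaw 0.0 tilt [-0.001  0.001 -1.   ] w 0.297 f 59.6 F [-0.5  0.3 -1.6] j6 1.37
shift [-0.0011  0.0765  0.0558] n rows 1.9
turn tool z 0.000 rad
low 20 [0.6196 0.1114 0.006 ] [0.6249 0.1193 0.0084]
low 21 [0.595  0.1107 0.0062] [0.6011 0.1176 0.0081]
low 24 [0.5459 0.1015 0.0083] [0.5541 0.1056 0.0109]
```

View pics/s4c.png

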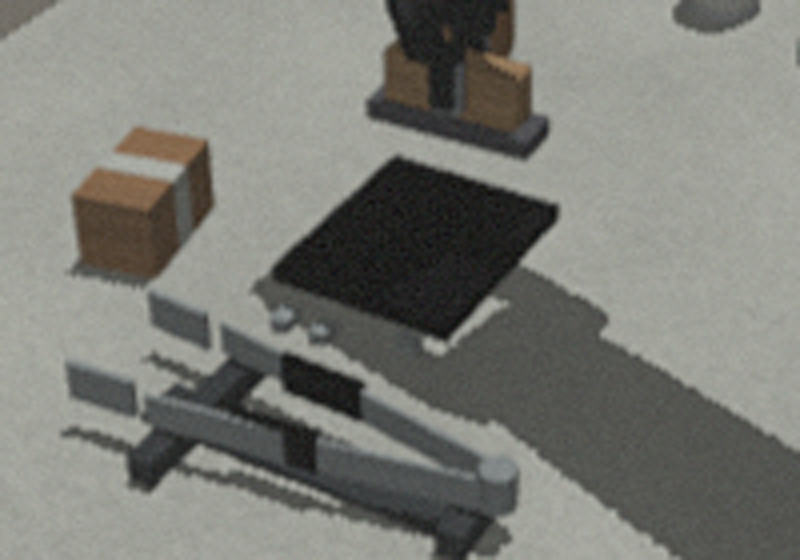

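All three chips lie on the bench beyond the plate: crop (283,317), (320,330), (405,342). The plate is bare. Set the scraper down on the right.

```bash
python3 -m inch '[[[-0.01,0.045,0.01],[0,0,0],0],[[-0.01,0.045,0.01],[0,0,0],0],[[0,0,0.015],[0,0,0],0],[[0,0,0.015],[0,0,0],0],[[0,0,0.005],[0,0,0],0],[[0,0,0.002],[0,0,0],0],[[0,0,0],[0,0,0],0],[[0,0,0],[0,0,0],0]]'; python3 -c "
from h import *
go(.57,-.13,.0425,0)"
```

```text
time: 8.2
tool_pos: [0.5687, -0.1326, 0.0443]
tool_rot: [-0.0, 1.0, 0.001, -0.0]
contact_force: [-0.5, 0.6, 0.2]
gripper_width: 0.295
grasp_force: 60.2
t 8.20 tcp [ 0.5687 -0.1326  0.0443] yaw 0.2 tilt [-0.     0.001 -1.   ] w 0.295 f 60.2 F [-0.5  0.6  0.2] j6 1.21
shift [ 0.0013 -0.0026  0.0018] n rows 0.1
turn tool z 0.003 rad
```

```bash
python3 -m inch '[[[0,0,0],[0,0,0],0.3],[[0,0,0],[0,0,0],0.6],[[0,0,0],[0,0,0],0.6],[[0,0,0],[0,0,0],0.6],[[0,0,-0.04],[0,0,0],0.7],[[0,0,-0.05],[0,0,0],1],[[0,-0.03,-0.04],[0,0,0],1],[[0,-0.045,-0.02],[0,0,0],1]]' && python3 -m inch '[[[0,-0.05,-0.01],[0,0,0],1],[[0,-0.05,-0.01],[0,0,0],1],[[0,-0.05,-0.01],[0,0,0],1],[[0,-0.05,0],[0,0,0],1],[[0,-0.05,0],[0,0,0],1],[[-0.02,-0.01,0],[0,0,0],1],[[0,0,0],[0,0,0],1],[[0,0,0],[0,0,0],1]]'
python3 - <<'E'
from h import *
im,d,p=grab("wrist","w2.png"); w=pts(d,p); x,y,z=w[...,0],w[...,1],w[...,2]
np.savez("w2.npz",im=im,w=w)
T=(abs(x-.555)<.16)&(abs(y-.203)<.06)&(z>.034)&(z<.06)
print(rect(w,T))
for a in np.arange(.42,.70,.01):
    r=y[T&(abs(x-a)<.005)]
    if len(r)>3:
        m=np.median(r); print(round(a,2),np.round([r.min(),r[r<m].max() if (r<m).any() else m,r[r>=m].min(),r.max(),(r.min()+r.max())/2],4))
go(.55,.203,.026,0)
im,d,p=grab("top"); w=pts(d,p); x,y,z=w[...,0],w[...,1],w[...,2]
print("scr",rect(w,(abs(x-.57)<.08)&(abs(y+.13)<.05)&(z>.035)&(z<.06)))
E
```

```text
time: 9.0
tool_pos: [0.5706, -0.0608, 0.1998]
tool_rot: [0.001, 1.0, -0.002, 0.004]
contact_force: [1.6, 0.1, 0.1]
gripper_width: 1.0
grasp_force: 0.0
time: 9.8
tool_pos: [0.5482, 0.1975, 0.2237]
tool_rot: [0.0, 1.0, 0.001, 0.0]
contact_force: [-0.1, -0.2, 0.6]
gripper_width: 1.002
grasp_force: 0.0
(array([0.551 , 0.1984]), array([245.,  72.]), -2.0)
0.43 [0.1929 0.202  0.202  0.21   0.2014]
0.44 [0.1917 0.2008 0.2009 0.2113 0.2015]
0.45 [0.1907 0.2009 0.2019 0.211  0.2009]
0.46 [0.1896 0.193  0.193  0.2121 0.2008]
0.47 [0.1874 0.1908 0.2098 0.2131 0.2003]
0.48 [0.1853 0.1886 0.2109 0.2151 0.2002]
0.49 [0.1832 0.1875 0.1875 0.2161 0.1997]
0.5 [0.1812 0.1855 0.2138 0.217  0.1991]
0.51 [0.1792 0.1835 0.2149 0.219  0.1991]
0.52 [0.1772 0.1814 0.2167 0.2199 0.1986]
0.53 [0.1744 0.1793 0.1795 0.2226 0.1985]
0.54 [0.1737 0.1787 0.1787 0.2224 0.198 ]
0.55 [0.1729 0.1779 0.1779 0.2232 0.1981]
0.56 [0.1707 0.1778 0.2179 0.2242 0.1974]
0.57 [0.169  0.2179 0.218  0.2251 0.197 ]
0.58 [0.1672 0.218  0.218  0.2259 0.1966]
0.59 [0.1655 0.2238 0.2238 0.2275 0.1965]
0.6 [0.164  0.1683 0.2246 0.2283 0.1961]
0.61 [0.1624 0.1667 0.226  0.2289 0.1957]
0.62 [0.1614 0.2268 0.2268 0.2297 0.1956]
0.63 [0.1615 0.1655 0.1656 0.2304 0.1959]
0.64 [0.1608 0.1652 0.1653 0.2295 0.1951]
0.65 [0.1597 0.1643 0.2256 0.23   0.1949]
0.66 [0.1588 0.1632 0.1633 0.2299 0.1944]
0.67 [0.1582 0.2267 0.2267 0.2305 0.1943]
t 9.85 tcp [0.5486 0.197  0.2238] yaw 0.0 tilt [ 0.001 -0.    -1.   ] w 1.005 f 0.0 F [-0.  -0.   0.9] j6 1.79
shift [ 0.0013 -0.006   0.1978] n rows 4.0
turn tool z 0.000 rad
scr (array([ 0.5678, -0.1353]), array([87., 25.]), -0.4)
```

View pics/w2.png

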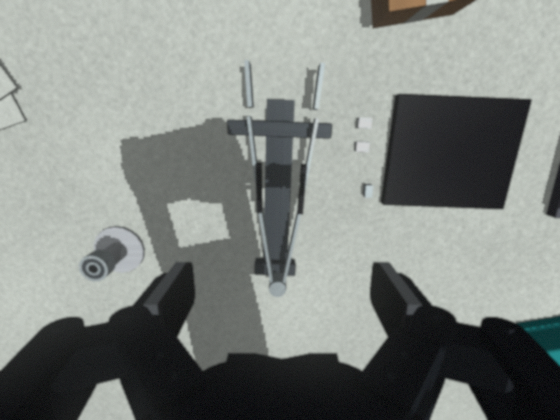

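The picture shows the tongs with pads at (258,188), (302,188), jaws up at (248,85)/(318,85), the three chips clear at (365,122), (362,147), (369,190), the bearing on its post at (95,267). Scraper stands at (0.568,-0.135). Grip the tongs part-closed.

```bash
python3 -m inch '[[[0.004,-0.001,0.045],[0,0,0.03],1],[[0,0,0.045],[0,0,0],1],[[0,0,0.045],[0,0,0],1],[[0,0,0.035],[0,0,0],1],[[0,0,0.018],[0,0,0],1],[[0,0,0],[0,0,0],0.8],[[0,0,0],[0,0,0],0.65],[[0,0,0],[0,0,0],0.55]]' && python3 -m inch '[[[0,0,0],[0,0,0],0.5],[[0,0,0],[0,0,0],0.48],[[0,0,0],[0,0,0],0.48],[[0,0,0],[0,0,0],0.48]]'; python3 -c "
from h import *
go(.3715,.4,.12,-1.7)"
```

```text
time: 10.7
tool_pos: [0.5544, 0.1987, 0.0384]
tool_rot: [-0.001, 1.0, -0.015, 0.002]
contact_force: [0.0, -0.2, 0.1]
gripper_width: 0.556
grasp_force: 8.1
time: 11.1
tool_pos: [0.5548, 0.1991, 0.0391]
tool_rot: [-0.001, 1.0, -0.014, 0.003]
contact_force: [0.3, -0.5, 6.9]
gripper_width: 0.48
grasp_force: 11.1
t 11.10 tcp [0.5548 0.1991 0.0391] yaw -1.7 tilt [ 0.006  0.001 -1.   ] w 0.480 f 11.1 F [ 0.3 -0.5  6.9] j6 1.82
shift [-0.1885 -0.1956 -0.0819] n rows 5.7
turn tool z 0.001 rad
```

```bash
python3 -m inch '[[[0,0,-0.01],[0,0,0],0.48],[[0,0,-0.02],[0,0,0],0.48],[[0,0,-0.03],[0,0,0],0.48],[[0,0,-0.03],[0,0,0],0.48],[[0,0,0],[0,0,0],0.48],[[0,0,0],[0,0,0],0.48]]'
python3 - <<'E'
from h import *
go(.3715,.4,.13,-1.7)
im,d,p=grab("side","s5.png"); w=pts(d,p); x,y,z=w[...,0],w[...,1],w[...,2]
T=(x>.4)&(x<.7)&(abs(y-.2)<.06)&(z>.08)&(z<.16)
for a in np.arange(.42,.7,.02):
    m=T&(abs(x-a)<.01)
    if m.sum()>3: print(round(a,2),m.sum(),np.round([z[m].min(),z[m].max(),y[m].min(),y[m].max()],3))
cv2.imwrite('pics/s5c.png',cv2.resize(im[120:400,100:400,::-1],None,fx=2,fy=2,interpolation=2))
E
```

```text
time: 11.7
tool_pos: [0.5524, 0.1988, 0.1267]
tool_rot: [-0.0, 1.0, -0.015, 0.001]
contact_force: [-1.0, 0.2, -2.8]
gripper_width: 0.481
grasp_force: 9.1
t 11.70 tcp [0.5524 0.1988 0.1267] yaw -1.7 tilt [ 0.002  0.    -1.   ] w 0.481 f 9.1 F [-1.   0.2 -2.8] j6 1.82
shift [-0.1867 -0.1959 -0.0035] n rows 5.4
turn tool z 0.000 rad
0.42 34 [0.105 0.128 0.2   0.212]
0.44 155 [0.102 0.129 0.193 0.215]
0.46 148 [0.104 0.125 0.191 0.215]
0.48 163 [0.102 0.124 0.189 0.217]
0.5 170 [0.102 0.125 0.186 0.219]
0.52 180 [0.102 0.128 0.18  0.222]
0.54 484 [0.103 0.16  0.146 0.255]
0.56 239 [0.101 0.16  0.169 0.255]
0.58 79 [0.104 0.124 0.177 0.222]
0.6 81 [0.103 0.125 0.218 0.223]
0.62 63 [0.103 0.125 0.218 0.224]
0.64 148 [0.103 0.129 0.171 0.223]
0.66 168 [0.104 0.13  0.171 0.224]
0.68 30 [0.104 0.129 0.172 0.222]
```

View pics/s5c.png

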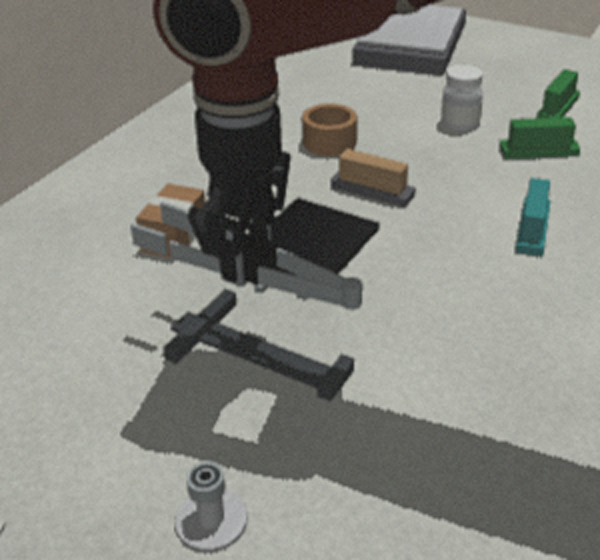

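The tongs hang level in the fingers (jaws at crop (150,237), hinge (350,292)); bearing on post at (205,480). Moving over it.

```bash
python3 -m inch '[[[-0.031,-0.0327,0],[0,0,0],0.48],[[-0.031,-0.0327,0],[0,0,0],0.48],[[-0.031,-0.0327,0],[0,0,0],0.48],[[-0.031,-0.0327,0],[0,0,0],0.48],[[-0.031,-0.0327,0],[0,0,0],0.48],[[-0.031,-0.0327,0],[0,0,0],0.48],[[0,0,0],[0,0,0],0.48],[[0,0,0],[0,0,0],0.48]]'
python3 - <<'E'
from h import *
go(.3715,.4,.06,-1.7)
for n in("wrist","top","side"):
    im,d,p=grab(n,n+"6.png"); w=pts(d,p); x,y,z=w[...,0],w[...,1],w[...,2]
    B=(abs(x-.4715)<.03)&(abs(y-.397)<.035)&(z>.05)&(z<.062)
    print(n,"bear",B.sum(),rect(w,B) if B.sum()>5 else "")
    J=(x>.43)&(x<.52)&(abs(y-.397)<.05)&(z>.095)&(z<.135)
    if J.sum()>5:
        print("jaws x",np.nanmin(x[J]),np.nanmax(x[J]),"z",np.nanmin(z[J]),np.nanmax(z[J]))
        for a in(.46,.47,.48): 
            r=y[J&(abs(x-a)<.005)]
            if len(r)>3:
                m=(r.min()+r.max())/2; print(a,r.min(),r[r<m].max(),r[r>m].min(),r.max(),m)
cv2.imwrite('pics/w6.png',cv2.imread('pics/wrist6.png'))
E
```

```text
time: 12.55
tool_pos: [0.3703, 0.4, 0.1237]
tool_rot: [0.001, 1.0, -0.013, -0.001]
contact_force: [0.4, -0.7, -0.5]
gripper_width: 0.485
grasp_force: 9.1
t 12.55 tcp [0.3703 0.4    0.1237] yaw -1.5 tilt [-0.002 -0.003 -1.   ] w 0.485 f 9.1 F [ 0.4 -0.7 -0.5] j6 2.29
shift [ 0.0013 -0.0002  0.0637] n rows 1.3
turn tool z 0.003 rad
wrist bear 2477 (array([0.472 , 0.3957]), array([30., 30.]), -77.8)
jaws x 0.43004556814016365 0.48951157079000285 z 0.1013631156885515 0.12920453789543773
0.46 0.371056748989912 0.3759964024488437 0.4159663371790118 0.42048632395245306 0.3957715364711825
0.47 0.3704995618141809 0.3753865926891086 0.4158882546151915 0.42044174798921274 0.39547065490169686
0.48 0.37034946571679506 0.3748314744498476 0.4158796763709131 0.4204121139275455 0.3953807898221703
top bear 48 (array([0.4728, 0.3943]), array([30., 26.]), -64.6)
jaws x 0.4321781212407595 0.49105322120073824 z 0.10056163454786228 0.13217508404123243
0.46 0.3681677671210225 0.37495382063465005 0.41417794354291176 0.4189241212027427 0.3935459441618826
0.47 0.368532876269147 0.3724007889109363 0.4129728660386494 0.4197643287497394 0.39414860250944317
0.48 0.36810896776148977 0.3728488488101615 0.4126902486906831 0.4196047657908716 0.3938568667761807
side bear 222 (array([0.4734, 0.3992]), array([31., 26.]), -20.7)
jaws x 0.43010628310026944 0.4943448106883802 z 0.10068901757542692 0.12726457163420538
0.46 0.3714605887649311 0.3776966379546261 0.41655272230576645 0.4220791753141545 0.3967698820395428
0.47 0.37095555603436037 0.3768577750828205 0.4169665665405589 0.42141991783875077 0.39618773693655557
0.48 0.3712719758437435 0.37577209450089494 0.4163963378502222 0.4218134136226865 0.396542694733215
```

View pics/w6.png

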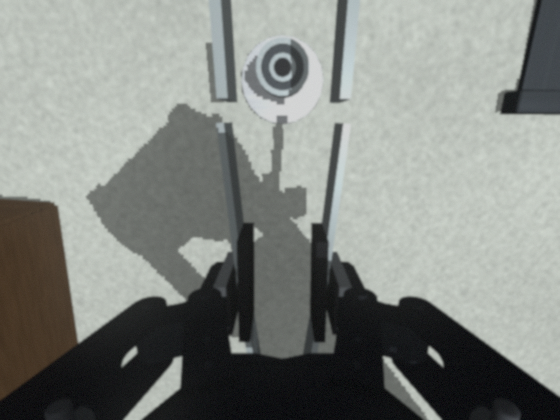

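Bearing at (282,67) sits centred between the jaws (225,50)/(345,50). Lower, then close.

```bash
python3 -m inch '[[[0.002,0,0.025],[0,0,0],0.48],[[0,0,0.025],[0,0,0],0.48],[[0,0,0.015],[0,0,0],0.48],[[0,0,0],[0,0,0],0.48],[[0,0,0],[0,0,0],0.46],[[0,0,0],[0,0,0],0.44],[[0,0,0],[0,0,0],0.42],[[0,0,0],[0,0,0],0.4]]'; python3 -m inch '[[[0,0,0],[0,0,0],0.38],[[0,0,0],[0,0,0],0.36],[[0,0,0],[0,0,0],0.3],[[0,0,0],[0,0,0],0],[[0,0,0],[0,0,0],0],[[0,0,0],[0,0,0],0]]'; python3 -c "
from h import *
go(.3723,.4,.14,-1.7)"
```

```text
time: 13.5
tool_pos: [0.3746, 0.4007, 0.0619]
tool_rot: [-0.001, 1.0, -0.015, 0.001]
contact_force: [0.6, -0.4, -0.3]
gripper_width: 0.401
grasp_force: 13.3
time: 14.1
tool_pos: [0.3745, 0.4006, 0.0612]
tool_rot: [-0.0, 1.0, -0.014, 0.001]
contact_force: [2.5, 0.5, 0.9]
gripper_width: 0.38
grasp_force: 59.2
t 14.10 tcp [0.3745 0.4006 0.0612] yaw -1.7 tilt [ 0.001  0.001 -1.   ] w 0.380 f 59.2 F [2.5 0.5 0.9] j6 2.28
shift [-0.0021  0.0006 -0.0788] n rows 1.6
turn tool z 0.001 rad
```

```bash
python3 -m inch '[[[0,0,-0.01],[0,0,0],0],[[0,0,-0.02],[0,0,0],0],[[0,0,-0.025],[0,0,0],0],[[0,0,-0.025],[0,0,0],0],[[0,0,-0.003],[0,0,0],0],[[0,0,0],[0,0,0],0]]'; python3 -c "
from h import *
go(.489,.016,.144,-1.7)
im,d,p=grab('wrist','w7.png'); w=pts(d,p); z=w[...,2];x,y=w[...,0],w[...,1]
B=(abs(x-.472)<.03)&(abs(y-.396)<.013)&(z>.11); print(B.sum(),np.nanmedian(w[B],0),manip.look_for('wrist','bearing_center'))"
```

```text
time: 14.7
tool_pos: [0.3737, 0.4001, 0.1438]
tool_rot: [-0.0, 1.0, -0.015, -0.0]
contact_force: [-1.1, 0.7, -2.3]
gripper_width: 0.384
grasp_force: 59.6
t 14.70 tcp [0.3737 0.4001 0.1438] yaw -1.7 tilt [-0.  0. -1.] w 0.384 f 59.6 F [-1.1  0.7 -2.3] j6 2.28
shift [ 1.265e-01  3.806e-01 -3.000e-04] n rows 8.0
turn tool z 0.000 rad
5406 [0.47136336 0.39574629 0.1362804 ] [{'point': [0.4706, 0.3966, 0.1364], 'score': 0.7}]
```

Bearing is lifted (top at z 0.136). Carry to the plate.

```bash
python3 -m inch '[[[0.005,0.015,0],[0,0,0],0],[[0.0105,0.0317,0],[0,0,0],0],[[0.0105,0.0317,0],[0,0,0],0],[[0.0105,0.0317,0],[0,0,0],0],[[0.0105,0.0317,0],[0,0,0],0],[[0.0105,0.0317,0],[0,0,0],0],[[0.0105,0.0317,0],[0,0,0],0],[[0.0105,0.0317,0],[0,0,0],0]]' && python3 -m inch '[[[0.0105,0.0317,0],[0,0,0],0],[[0.0105,0.0317,0],[0,0,0],0],[[0.0105,0.0317,0],[0,0,0],0],[[0.0105,0.0317,0],[0,0,0],0],[[0.006,0.017,0],[0,0,0],0],[[0,0,0],[0,0,0],0],[[0,0,0],[0,0,0],0],[[0,0,0],[0,0,0],0]]' && python3 -m inch '[[[0,0,0],[0,0,0],0],[[0,0,0],[0,0,0],0],[[0,0,0],[0,0,0],0]]'
python3 - <<'E'
from h import *
go(.489,.016,.144,-1.7)
im,d,p=grab("wrist"); print(manip.look_for("wrist","bearing_center"))
w=pts(d,p);x,y,z=w[...,0],w[...,1],w[...,2]
B=(abs(x-.5865)<.03)&(abs(y-.0115)<.013)&(z>.11); print(B.sum(),np.nanmedian(w[B],0))
im,d,p=grab("side","s8.png"); w=pts(d,p);x,y,z=w[...,0],w[...,1],w[...,2]
print("scr",rect(w,(abs(x-.57)<.08)&(abs(y+.135)<.05)&(z>.03)&(z<.06)))
m=(abs(x-.587)<.08)&(y>.084)&(y<.13)&(z>.0045)&(z<.014)
k,lab,st,c=cv2.connectedComponentsWithStats(m.astype(np.uint8))
for i in range(1,k): 
    if st[i,4]>5: print("chip",np.round(np.nanmean(w[lab==i],0),3))
cv2.imwrite('pics/s8c.png',cv2.resize(im[120:320,100:400,::-1],None,fx=2,fy=2,interpolation=2))
E
```

```text
time: 15.6
tool_pos: [0.4446, 0.1588, 0.1423]
tool_rot: [0.0, 1.0, -0.015, -0.001]
contact_force: [0.7, -0.2, -1.5]
gripper_width: 0.381
grasp_force: 59.8
time: 16.4
tool_pos: [0.4884, 0.0165, 0.1429]
tool_rot: [-0.0, 1.0, -0.014, -0.001]
contact_force: [0.3, 1.0, -2.0]
gripper_width: 0.384
grasp_force: 59.9
time: 16.7
tool_pos: [0.4891, 0.0165, 0.1437]
tool_rot: [-0.0, 1.0, -0.014, -0.0]
contact_force: [-0.2, -0.2, -1.2]
gripper_width: 0.381
grasp_force: 59.9
t 16.70 tcp [0.4891 0.0165 0.1437] yaw -1.6 tilt [-0.  0. -1.] w 0.381 f 59.9 F [-0.2 -0.2 -1.2] j6 1.48
shift [-0.0001  0.0005 -0.0003] n rows 0.0
turn tool z 0.001 rad
[{'point': [0.5852, 0.0099, 0.1376], 'score': 0.7}, {'point': [0.5493, 0.099, 0.0121], 'score': 0.58}, {'point': [0.5354, 0.0053, 0.1381], 'score': 0.27}]
5401 [0.58683637 0.01171789 0.13625465]
scr (array([ 0.6045, -0.1183]), array([19.,  3.]), -1.2)
chip [0.619 0.111 0.006]
chip [0.595 0.111 0.006]
chip [0.546 0.101 0.008]
```

View pics/s8c.png

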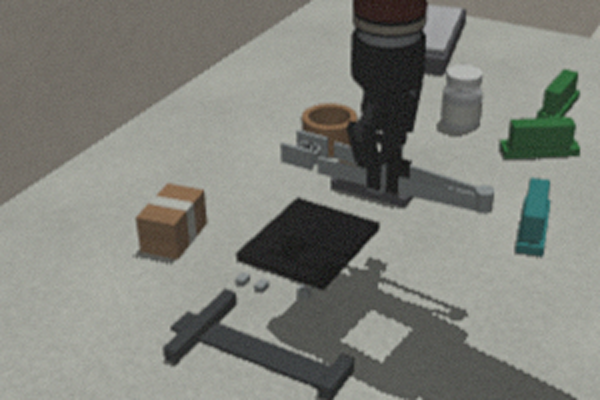

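The bearing is held in the jaws at crop (310,145) over the plate, the chips lie off it at (242,279), (261,286), (303,292), and the scraper stands beyond it at (370,190). Handing in.

```bash
python3 -c "
from plant import manip
print(manip.job_done())"
```

```text
the job is handed in; nothing more can be done
None
```

The job is handed in: all three chips are off the plate, the scraper stands upright on the bench beside it, and the tongs hold the bearing still about 12 cm above the plate's centre at 16.7 s of the 61 s; no verdict was returned.

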